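# Put the needle file away in its tube

### The arm

A 6-joint arm with a two-finger parallel gripper is mounted at the origin on the work surface. World frame = base frame: x ahead of the robot, y to its left, z up, the work surface at z = 0. Lengths are in m, angles in degrees, forces in N, time in s.
With the tool pointing down it reaches from about 0.4 to 0.825 m from the base axis. Payload 7 kg.
Tool frame: the origin (TCP) lies midway between the tips of the shut fingers; the grasp point (between the pads) lies ctrl.grasp_offset behind it (ctrl.grasp_offset is the distance from the TCP to the grasp point, in m); z points along the fingers, y is the line along which they close (so a half turn about z gives the same grasp; the last joint's range is limited). The gripper opens to 88 mm and grips with 3 to 60 N. Pads are 19 mm wide; open, the fingers measure 130 mm over their backs; the gripper's body (78 mm by 193 mm) begins 47 mm behind the grasp point.
Start: joints at [-59.696, 20.546, 0.682, 0, -70.136, -16.507], TCP at [0.161, -0.656, 0.189] pointing down, gripper open.
Joint ranges: [-176.03, 176.03], [-82.01, 121.73], [-58.28, 71.71], [-173.87, 95.51], [-174.79, -0.11], [-173.66, 173.66]. Speed limits (degrees/s): [136.94, 136.94, 172.46, 180, 180, 180].

### API

Orientations are given as [roll, pitch, yaw] about the fixed x, y, z axes, in that order (R = Rz(yaw) Ry(pitch) Rx(roll)).
In Python, from plant import ctrl gives the robot as it stands. The module is installed in compiled form; this text tells all that it offers.
- The arm moves only by the tool send_rows, never from a script. Its argument "increments" is a list that holds one entry, the list of rows, each a list of 4 numbers: the shift along the world's x, y, z normalised to -1 to 1, where 1 is 0.2 m, then the turn about the world's z normalised to -1 to 1, where 1 is 1.5 rad. In form: [[[x, y, z, roll], ...]]. A call has 1 to 12 rows; each row is the pose to reach, as a shift and turn from the pose commanded when the call began; what a row does not reach only later rows make up. A row lasts 1/8 s, in which the tool goes at most 62.5 mm and 10.7 degrees, less where a joint would pass 70% of its speed; a pose out of reach is approached as far as the arm can. A call with a number of a shift or a turn outside -1 to 1 is refused whole. A call with a gripper value outside its range is refused whole. "jaw" is the opening, from 0 (shut) to 1 (fully open), set as the call begins (left out, the last holds). The fingers move at their own pace and stop on an object; the grip force is fixed at half the most. Time passes only in rows, so rows that repeat a pose let the fingers close. It gives the time, the measured TCP pose, the force, the opening and the grip force at its end, in the units of the state.
- ctrl.get_obs(): the state, without advancing time (a new reading comes with each control period).
- ctrl.snapshot(name): name is "side" or "top" or "wrist"; returns the picture (384x512x3 uint8, red, green, blue); there is no depth.
- ctrl.calibration(name): a dict with "mtx" (3x3 intrinsics, pixels), "k1" (the pictures are not rectified: a ray, as slopes to the right and down, at radius r is drawn at 1 + k1 r^2 times it, then the intrinsics apply), "eye" and "attitude" of the camera in the world. Camera axes: x right, y up, looking along -z (the intrinsics and any distortion apply to the point x, -y, -z); pixel columns grow to the right and rows downward; lengths in m; the calibration is good to about 2 mm. A picture is of the moment at which its call begins: read the wrist's pose just before it. calibration takes no time and is no camera call; for the wrist camera it gives the pose at the moment of the call.
- ctrl.close_job(): hands the job in; it is judged then, once.
Trained networks look in the newest picture that a camera, given by its name, has taken for a name from the list of things; names that differ only in an ending like _2 or _b are one class to them, and where a whole thing is asked for, a point or a joint stands for the part that bears it (a point fixed in the world has none). Each returns a list of dicts, best first, with "conf" (0 to 1); they miss things now and then, are a little off and sometimes report something else, mostly with a low value. They report only what shows in the picture. A call takes as long as a camera call. They do not tell look-alikes from the thing itself.
- ctrl.trace(thing, camera): "mask" (384x512 bool, what is visible of it) and "bbox" ([left, top, right, bottom] in pixels, round what is visible of it).
- ctrl.spot_point(thing, camera): "pixel" ([row, column] in pixels: a listed point, or the origin of a listed thing).
The state is a dict: "clock": time; "joint_pos": joint angles; "qvel": joint speeds; "tau": joint torques, N m; "tool_pos": TCP position; "orientation": TCP orientation; "force": force on the tool from outside, world axes, zero at the start; "moment": the same for the moment, N m; "opening": finger opening in m; "gripper_force": force on a finger pad.
Only numpy, scipy, OpenCV 4.12 (cv2) and the standard library are available. Lean on these libraries where they do the work, as an engineer would, in place of code of your own. Each camera call takes 0.05 s, during which the arm holds its last target. There are 200 camera calls.

### The job

Put the orange-handled needle file away. First lay it in the sloping wooden rest with its handle uppermost, let go so that it lies there by itself, then take it again and push it blade-down into the clear tube, against the stiff cork inside, until it is fully home with the shoulder of the handle on the rim. Leave the brush, the pliers pot and the jar where they stand.

Things in the scene. Friction and masses are not known exactly. Their poses are not given: they have to be found in the camera images.
- file: needle file, 165 mm long, 35 g: square orange handle 12 x 12 x 100 mm; round dark steel blade 5 mm in diameter, 65 mm long, the last 12 mm tapering to 2.4 mm. Starts flat on the bench. Origin on its axis at the centre of mass; x points along the axis to the blade's tip: handle from x = -66 to +34 mm, blade from +34 to +99 mm; y and z square to the handle's flats
- file_shoulder (a point): the shoulder: the axis point where the handle ends and the blade begins (file x = +34 mm)
- file_tip (a point): tip of the blade (file x = +99 mm)
- file_end (a point): free end of the handle (file x = -66 mm)
- rest: fixed wooden rest, base board 150 x 56 x 10 mm; origin mid-underside, z up. Its bed rises at 45 degrees towards its own +x. Two saddles carry the handle, at 70-80 and 118-128 mm up the slope from the foot plate: flat floor, two brass fences leaning outwards, 14 mm apart at the floor, 20 at the top, 11 high, 27 over all. Between them the bed is 14 mm lower: 38 mm free for fingers
- rest_seat (a point): where the file's origin lies when seated, handle up, tip on the foot plate (99 mm up the slope, 6 mm off the saddle floors). The bed ends at 131 mm: the seated handle stands out 34 mm beyond it
- rest_foot (a point): where the seated file's tip touches the brass foot plate (30 mm wide, square to the slope, reaching 14 mm above this point and 26 mm below); the line from here to rest_seat is the seated file's axis
- tube: fixed clear plastic tube standing upright on a dark wooden block 56 x 56 x 18 mm; outer diameter 17 mm, opening 9 mm in diameter, rim 90 mm above the bench, bright blue collar 21 mm in diameter and 10 mm high just under the rim. Origin in the middle of the block's underside, z up. The bore is 70 mm deep
- tube_rim (a point): centre of the tube's mouth, level with the rim
- cork (a joint): stiff sliding cork inside the tube: 0 = its top 33 mm below the rim, grows as it is pushed down (m, at most 0.040); it takes about 2 N to move and stays where it is left. The file fully home has pushed it to about 0.032
- brush: bystander: wooden bench brush 100 x 36 x 44 mm, lying beside the file on its +y side; origin in the middle of its underside, long side along x
- pot: bystander: white pot 80 mm in diameter and 85 mm high with blue-handled pliers (about 100 mm across, up to 123 mm high) standing behind the tube; origin under its centre
- jar: bystander: closed amber jar with a brass cap, 54 mm in diameter, 65 mm high, standing behind the rest; origin under its centre
Mind the look-alikes: they are no part of the job. Of the things like the rest, leave any that is blue or red; of the rest the larger one is meant.

How it is judged (in metres and radians):
On the way:
1. the file lies by itself in the sloping rest, handle uppermost, not touched by the fingers (distance between file and rest_seat below 0.02 m and angle between file's own x axis and vertical between 2.18 and 2.53 rad and y of file_shoulder in the frame of rest between -0.008 and 0.008 m and linear speed of file below 0.02 m/s and contact force between the fingers and file below 0.02 N), for 0.2 s.
At the end, for the whole second after the job is handed in: The file stands at rest in the tube, blade down, its shoulder within 4 mm above the rim and 5 mm of the tube's axis, upright within 0.1 rad, with the cork pushed down (joint over 0.025) (z of file_shoulder in the frame of tube_rim below 0.004 m and horizontal distance between file_shoulder and tube_rim below 0.005 m and angle between the x axis of file and the z axis of tube, either way round below 0.1 rad and value of joint cork above 0.025 m and linear speed of file below 0.01 m/s); the robot touches nothing.
It fails at once if the brush is moved more than 30 mm (distance of brush from where it was at the start of the episode above 0.03 m).
It fails at once if the pliers pot is moved more than 30 mm (distance of pot from where it was at the start of the episode above 0.03 m).
It fails at once if the jar is moved more than 30 mm (distance of jar from where it was at the start of the episode above 0.03 m).
It fails at once if a bystander is tipped over (angle between any of brush, pot, jar's own z axis and vertical above 0.5 rad).
It also fails if it takes over 64 s, if anything falls off the work surface, if the arm or the gripper's body presses on something with over 40 N, if the wrist force passes 120 N, or if a joint passes its speed limit or range.

## Working session

There is one attempt and no reset: what is moved stays moved. The work goes in short steps, Python scripts to look and compute and a tool call to move; the robot and the scene stay as the last step left them, time stands still between calls to the robot, and variables do not carry over. Pictures are saved under pics/ and viewed, at most 10 in all, crops included, and the job is handed in when it is done.

Besides the shell and the picture viewer there is one more tool, called by a JSON object that holds its "name" and its "arguments", one argument or row to a line. send_rows: Moves the arm, as the interface text tells. Its arguments: {"type":"object","properties":{"increments":{"type":"array"},"jaw":{"type":"number"}},"required":["increments"]}

```bash
mkdir -p pics
cat > h.py <<'E'
import numpy as np, cv2
from plant import ctrl
from scipy.spatial.transform import Rotation as Ro
def cal(n):
    c=ctrl.calibration(n); A=np.array(c['attitude'],float)
    if A.shape!=(3,3): A=Ro.from_euler('xyz',A,degrees=True).as_matrix()
    return np.array(c['mtx']),c['k1'],np.array(c['eye']),A
def ray(c,px):  # px=[row,col]
    K,k,e,A=c; d=np.array([(px[1]-K[0,2])/K[0,0],(px[0]-K[1,2])/K[1,1]]); u=d.copy()
    for _ in range(20): u=d/(1+k*(u@u))
    return e, A@np.array([u[0],-u[1],-1.])
def onz(c,px,z):
    e,d=ray(c,px); return e+d*(z-e[2])/d[2]
def proj(c,P):
    K,k,e,A=c; q=A.T@(np.asarray(P)-e); u=np.array([q[0],-q[1]])/-q[2]; u=u*(1+k*(u@u))
    return np.array([K[1,1]*u[1]+K[1,2],K[0,0]*u[0]+K[0,2]])
def save(n,im): cv2.imwrite('pics/'+n+'.png',im[:,:,::-1])
E
python3 - <<'E'
from h import *
print(ctrl.get_obs()); print(ctrl.grasp_offset)
ims=[]
for n in('top','side'):
    print(n,ctrl.calibration(n)); im=ctrl.snapshot(n).copy(); save(n+'0',im)
    for t in('file','rest','tube','brush','pot','jar'):
        for r in ctrl.trace(t,n)[:4]: print(t,round(r['conf'],2),np.round(r['bbox']),r['mask'].sum())
    for t in('file','file_shoulder','file_tip','file_end','rest','rest_seat','rest_foot','tube','tube_rim','brush','pot','jar'):
        print(t,[(round(r['conf'],2),np.round(r['pixel'],1).tolist()) for r in ctrl.spot_point(t,n)[:4]])
E
```

```text
{'clock': 0.0, 'joint_pos': array([-5.96954798e+01,  2.05912265e+01,  6.34183260e-01, -1.84677279e-02,
       -7.01362940e+01, -1.65062460e+01]), 'qvel': array([ 0.0239807 , -0.07511584,  0.00529848, -0.03148451,  0.0085105 ,
        0.10791895]), 'tau': array([ 4.61365380e-04, -5.82717669e+01,  2.93075502e+01,  6.99775457e+00,
        7.14180715e-03, -1.42519734e-04]), 'tool_pos': array([ 0.16081074, -0.65500118,  0.18783341]), 'orientation': array([ 1.79905576e+02, -9.87585971e-03, -1.66208007e+02]), 'force': array([-0.16182791, -0.06491075,  0.0155639 ]), 'moment': array([ 0.02086082, -0.05123789,  0.03722875]), 'gripper_force': 0.0, 'opening': 0.0878149807838508}
0.0188
top {'mtx': array([[470.93965859,   0.        , 253.05001898],
       [  0.        , 470.93965859, 187.82509071],
       [  0.        ,   0.        ,   1.        ]]), 'k1': -0.07920441740752764, 'eye': array([ 0.35958448, -0.06280633,  1.33723049]), 'attitude': array([  6.698334  ,   0.10001729, -89.23225944])}
file 0.54 [219. 163. 252. 206.] 218
rest 0.75 [289. 245. 312. 284.] 589
rest 0.74 [257. 190. 284. 226.] 
[... 1500 characters left out ...]
 [227. 150. 244. 178.] 484
file [(0.51, [231.6, 241.9])]
file_shoulder [(0.58, [220.5, 233.1])]
file_tip [(0.77, [208.7, 218.1])]
file_end [(0.87, [248.6, 260.0])]
rest [(0.97, [181.3, 279.2]), (0.73, [144.8, 270.9]), (0.61, [199.9, 341.2]), (0.56, [208.6, 276.8])]
rest_seat [(0.88, [177.8, 345.8]), (0.68, [145.3, 280.1]), (0.67, [112.4, 274.1]), (0.6, [187.5, 277.1])]
rest_foot [(0.78, [168.6, 302.6]), (0.71, [201.1, 292.4]), (0.7, [137.7, 291.8]), (0.58, [195.6, 361.4])]
tube [(0.87, [336.9, 187.2]), (0.46, [180.3, 278.9])]
tube_rim [(0.61, [303.0, 188.1]), (0.53, [232.6, 237.2])]
brush [(0.82, [245.8, 215.7])]
pot [(0.7, [317.2, 144.5])]
jar [(0.7, [229.7, 238.6]), (0.59, [172.1, 237.5])]
```

View pics/top0.png

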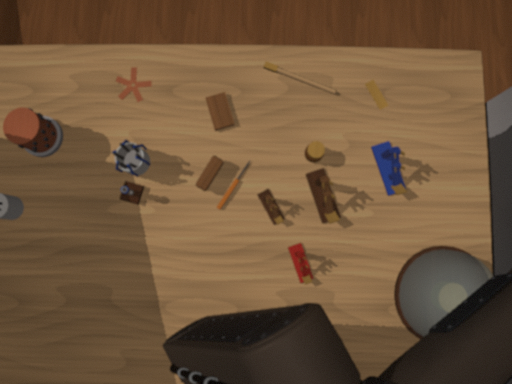

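View pics/side0.png

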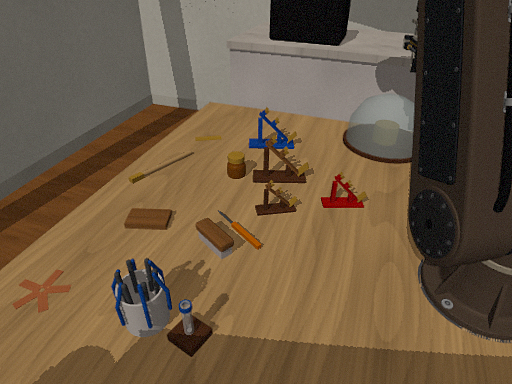

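Run:
```python
from h import *
T,S=cal('top'),cal('side')
def tri(a,b):
    (e1,d1),(e2,d2)=ray(T,a),ray(S,b); M=np.c_[d1,-d2]; s=np.linalg.lstsq(M,e2-e1,rcond=None)[0]
    p,q=e1+s[0]*d1,e2+s[1]*d2; return (p+q)/2*1000,np.linalg.norm(p-q)*1000
for n,a,b in [('shoulder',(180.8,237.1),(220.5,233.1)),('tip',(159.2,248.7),(208.7,218.1)),('end',(206.1,216.4),(248.6,260)),
 ('rest',(193.7,322.1),(181.3,279.2)),('seat',(191.1,330.4),(145.3,280.1)),('foot',(218.6,333.4),(168.6,302.6)),('rim',(189.2,122.9),(303,188.1)),('tube',(192.8,131.1),(336.9,187.2)),
 ('brush',(176.7,208.7),(245.8,215.7)),('pot',(158.1,137.5),(317.2,144.5)),('jar',(152.6,313),(172.1,237.5)),('smallrest',(206.9,268.7),(208.6,276.8)),('smallseat',(200,268),(187.5,277.1))]:
    p,g=tri(a,b); print(n,p.round(),round(g,1))
print(ctrl.calibration('wrist'))
a=cv2.imread('pics/side0.png')[120:260,190:370]; b=cv2.imread('pics/top0.png')[130:240,190:350]
f=lambda i,w,h:cv2.resize(i,(w,h),interpolation=3)
cv2.imwrite('pics/c.png',np.vstack([f(a,386,300),f(b,386,265)]))
```

```text
shoulder [536. -12.  18.] 4.1
tip [594. -46.  14.] 5.1
end [457.  44.   5.] 10.2
rest [ 499. -259.  -13.] 9.2
seat [ 499. -263.  101.] 0.6
foot [ 432. -283.   30.] 4.2
rim [494. 287.  96.] 7.1
tube [498. 290.   6.] 2.6
brush [546.  69.   6.] 0.4
pot [598. 277.  -4.] 4.3
jar [ 616. -230.   10.] 6.4
smallrest [ 460. -104.    8.] 4.5
smallseat [ 467. -101.   73.] 16.3
{'mtx': array([[282.71296444,   0.        , 260.10005074],
       [  0.        , 282.71296444, 187.3306081 ],
       [  0.        ,   0.        ,   1.        ]]), 'k1': -0.019051676878914105, 'eye': array([ 0.09241571, -0.67253372,  0.38451875]), 'attitude': array([-1.53690625e+01, -4.70057595e-03,  1.03809113e+02])}
```

View pics/c.png

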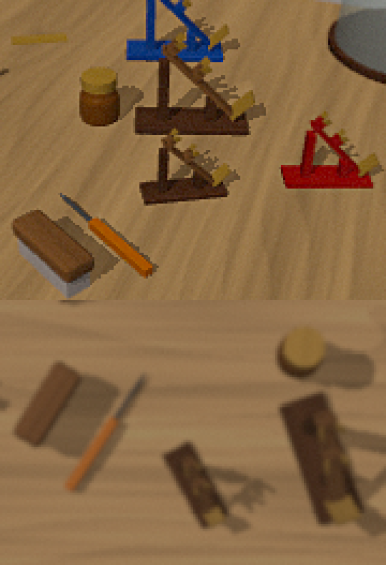

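The file is the orange-handled one at top (235,185), side (241,232). The gold-handled stick at top (300,78) is only a look-alike.

Rest candidates:
- Large brown: top (322,195), side (280,160).
- Small brown: top (271,207), side (275,198).
- Blue: top (388,167).
- Red: top (300,262).

I choose the large brown one. The crop confirms its colour and size, and its seat height of about 101 mm fits.

{"name": "send_rows", "arguments": {
  "increments": [
    [[0.2,0.25,0.15,0],[0.4,0.5,0.3,0],[0.6,0.75,0.4,0],[0.75,0.97,0.45,0],[0.75,0.97,0.45,0]]
  ],
  "jaw": 0.4
}}

```text
clock: 2.52
tool_pos: [0.3131, -0.4595, 0.2807]
orientation: [-179.9, 0.1, -166.0]
force: [-0.4, -1.7, -0.1]
opening: 0.0431
gripper_force: 0.0
```

{"name": "send_rows", "arguments": {
  "increments": [
    [[0.2,0.25,0,0],[0.4,0.5,0,0],[0.6,0.75,0,0],[0.75,0.97,0,0],[0.75,0.97,0,0],[0.75,0.97,0,0]]
  ]
}}

```text
clock: 3.28
tool_pos: [0.4608, -0.2677, 0.2785]
orientation: [180.0, -0.0, -166.2]
force: [-0.4, 0.2, 1.2]
opening: 0.0348
gripper_force: 0.0
```

Run:
```python
from h import *
o=ctrl.get_obs(); print(o['clock'],o['tool_pos'],o['orientation'],o['opening'])
c=cal('wrist'); im=ctrl.snapshot('wrist').copy(); save('w1',im); np.save('w1c.npy',np.array([*c],dtype=object),allow_pickle=True)
for t in('rest','jar'):
    for r in ctrl.trace(t,'wrist')[:4]: print(t,round(r['conf'],2),np.round(r['bbox']))
for t,z in(('rest',0),('rest_seat',.1),('rest_foot',.03),('jar',0)):
    for r in ctrl.spot_point(t,'wrist')[:4]: print(t,round(r['conf'],2),np.round(r['pixel'],1),(onz(c,r['pixel'],z)*1000).round(1))
```

```text
3.275 [ 0.46081333 -0.26769393  0.27849005] [ 1.79993254e+02 -3.91363321e-02 -1.66166143e+02] 0.03484338094958736
rest 0.72 [241. 128. 279. 224.]
rest 0.64 [329. 146. 371. 208.]
rest 0.63 [110. 158. 165. 216.]
rest 0.57 [314.  20. 353. 105.]
jar 0.79 [244. 231. 273. 273.]
rest 0.9 [174.7 260.4] [ 496.7 -258.4    0. ]
rest 0.87 [198.6 144.6] [ 587.5 -446.5    0. ]
rest 0.84 [176.9 347. ] [ 464.7 -112.4    0. ]
rest 0.8 [ 68.2 331.8] [ 304.  -190.8    0. ]
rest_seat 0.73 [220.3 114.7] [ 589.  -449.8  100. ]
rest_seat 0.64 [ 62.8 342.8] [ 313.4 -199.3  100. ]
rest_seat 0.62 [192.5 259. ] [ 499.6 -259.8  100. ]
rest_seat 0.57 [190.8 364.5] [ 462.4 -118.9  100. ]
rest_foot 0.94 [139.7 255.1] [ 437.8 -281.5   30. ]
rest_foot 0.76 [153.5 346.5] [ 424.2 -136.1   30. ]
rest_foot 0.75 [161.3 128.8] [ 519.  -469.3   30. ]
rest_foot 0.62 [ 31.3 328.6] [ 263.6 -215.9   30. ]
jar 0.55 [245.4 257.2] [ 627.8 -232.1    0. ]
jar 0.33 [195.1 431.7] [460.   44.1   0. ]
```

View pics/w1.png

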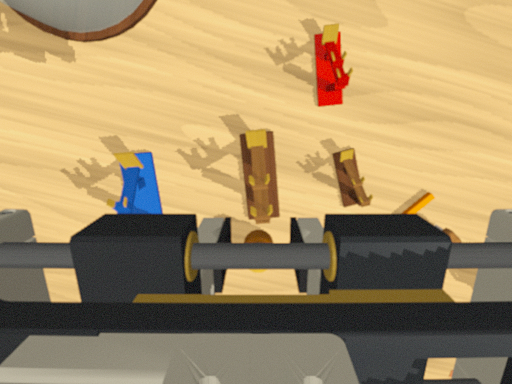

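The big brown rest is in the middle, with its foot at about (257,138) and its top end at about (262,205). Blue is on the left, red above, the small brown one at (350,178) and the orange file on the right. I'll take two closer views and fit the pose.

{"name": "send_rows", "arguments": {
  "increments": [
    [[-0.1,0,-0.2,0],[-0.15,0,-0.35,0],[-0.15,0,-0.35,0],[-0.15,0,-0.35,0]]
  ]
}}

```text
clock: 4.12
tool_pos: [0.432, -0.2682, 0.2103]
orientation: [-179.9, 0.1, -166.2]
force: [0.1, 0.6, 0.2]
opening: 0.0348
gripper_force: 0.0
```

```bash
cat > look.py <<'E'
from h import *
import sys,pickle
def look(tag,things,rep=3):
    o=ctrl.get_obs(); print('%.2f'%o['clock'],(o['tool_pos']*1000).round(1),o['orientation'].round(2))
    out={'spots':{}, 'masks':{}}
    c=out['cal']=cal('wrist'); im=ctrl.snapshot('wrist').copy(); save(tag,im)
    for t,z in things:
        rs=ctrl.spot_point(t,'wrist'); out['spots'][t]=rs
        for r in rs[:4]: print(t,round(r['conf'],2),np.round(r['pixel'],1),(onz(c,r['pixel'],z)*1000).round(1))
    for t in {t.split('_')[0] for t,_ in things}:
        out['masks'][t]=ctrl.trace(t,'wrist')
        for r in out['masks'][t]: print(t,round(r['conf'],2),np.round(r['bbox']))
    pickle.dump(out,open(tag+'.pkl','wb'))
    return out
E
python3 -c "
from look import *
look('w2',[('rest',0),('rest_seat',.1),('rest_foot',.03)])"
```

```text
4.12 [ 432.  -268.2  210.3] [-1.7992e+02  8.0000e-02 -1.6621e+02]
rest 0.94 [203.3 355.2] [ 462.1 -112.8    0. ]
rest 0.87 [224.8 128.7] [ 579.6 -442.7   -0. ]
rest 0.64 [205.6 259.1] [ 500.4 -253.4    0. ]
rest_seat 0.88 [224.9 375.9] [ 457.2 -122.9  100. ]
rest_seat 0.71 [233.6 252.7] [ 502.2 -260.2  100. ]
rest_seat 0.7 [ 81.4 350.7] [ 314.2 -202.2  100. ]
rest_seat 0.19 [162.8 248.6] [ 421.2 -284.1  100. ]
rest_foot 0.89 [180. 354.] [ 423.2 -138.1   30. ]
rest_foot 0.83 [ 41.2 335.2] [ 263.6 -216.1   30. ]
rest_foot 0.79 [189.4 103.2] [ 519.2 -472.    30. ]
rest_foot 0.73 [163.3 252.1] [ 434.  -279.2   30. ]
rest 0.95 [321.  30. 366. 125.]
rest 0.94 [337. 172. 373. 215.]
rest 0.66 [ 66. 180. 139. 292.]
rest 0.58 [234. 154. 280. 243.]
```

{"name": "send_rows", "arguments": {
  "increments": [
    [[0,0,0.2,0.1],[0.1,0.2,0.35,0.2],[0.2,0.45,0.35,0.3],[0.2,0.7,0.35,0.4],[0.2,0.75,0.35,0.5],[0.2,0.75,0.35,0.6],[0.2,0.75,0.35,0.7],[0.2,0.75,0.35,0.8],[0.2,0.75,0.35,0.9],[0.2,0.75,0.35,1],[0.2,0.75,0.35,1],[0.2,0.75,0.35,1]]
  ]
}}

```text
clock: 5.88
tool_pos: [0.4711, -0.1175, 0.2789]
orientation: [-180.0, -0.0, -80.4]
force: [0.3, -1.3, 0.4]
opening: 0.0353
gripper_force: 0.0
```

```bash
python3 -c "
from look import *
look('w3',[('rest',0),('rest_seat',.1),('rest_foot',.03),('file',.006),('file_shoulder',.006),('file_tip',.003),('file_end',.006),('brush',0)])"
```

```text
5.88 [ 471.1 -117.5  278.9] [-179.99   -0.    -80.44]
rest 0.94 [123.1 367.3] [ 306.2 -196.4    0. ]
rest 0.83 [ 62.2 256.9] [ 500.4 -257.5    0. ]
rest 0.75 [156.1 263.9] [ 464.6 -114.1    0. ]
rest_seat 0.94 [165.7 263.4] [ 467.1 -116.7  100. ]
rest_seat 0.73 [ 46.7 255.7] [ 501.2 -259.9  100. ]
rest_seat 0.56 [128.9 386.4] [ 316.9 -191.7  100. ]
rest_foot 0.85 [149.  288.3] [ 429.9 -136.2   30. ]
rest_foot 0.65 [ 52.2 304.6] [ 433.4 -278.    30. ]
rest_foot 0.63 [118.2 403.6] [ 264.  -212.5   30. ]
file 0.6 [221.8 230.5] [503.5  10.9   6. ]
file_tip 0.59 [185. 180.] [599.3 -40.9   3. ]
file_end 0.89 [240.7 252.1] [459.7  40.9   6. ]
file 0.94 [188. 187. 253. 243.]
rest 0.96 [336. 104. 412. 143.]
rest 0.95 [231. 135. 295. 177.]
rest 0.6 [208.  34. 316.  87.]
```

{"name": "send_rows", "arguments": {
  "increments": [
    [[0,0.2,-0.1,0.1],[-0.05,0.5,-0.2,0.2],[-0.1,0.8,-0.35,0.3],[-0.1,0.8,-0.4,0.4],[-0.1,0.8,-0.4,0.5],[-0.1,0.8,-0.4,0.54],[-0.1,0.8,-0.4,0.54]]
  ]
}}

```text
clock: 7.35
tool_pos: [0.451, 0.0426, 0.1988]
orientation: [180.0, -0.0, -33.9]
force: [0.0, 0.3, 0.7]
opening: 0.0346
gripper_force: 0.0
```

Run:
```python
from look import *
o=look('w4',[('file',.006),('file_shoulder',.006),('file_tip',.003),('file_end',.006),('brush',0)])
c=o['cal']; im=cv2.imread('pics/w4.png'); h=cv2.cvtColor(im,cv2.COLOR_BGR2HSV)
m=((h[...,0]>5)&(h[...,0]<20)&(h[...,1]>170)&(h[...,2]>100)).astype(np.uint8)
n,l,st,ce=cv2.connectedComponentsWithStats(m)
i=1+np.argmax(st[1:,4]); print(st[i],ce[i])
ys,xs=np.nonzero(l==i); P=np.array([onz(c,(y,x),.009)[:2]*1000 for y,x in zip(ys,xs)])
(vx,vy,x0,y0)=cv2.fitLine(P.astype(np.float32),cv2.DIST_L2,0,.01,.01).ravel()
s=(P-[x0,y0])@[vx,vy]; print('dir',np.degrees(np.arctan2(vy,vx)),x0,y0,s.min(),s.max())
fk=o['masks']['file'][0]['mask']; ys,xs=np.nonzero(fk);P=np.array([onz(c,(y,x),.006)[:2]*1000 for y,x in zip(ys,xs)])
v=cv2.fitLine(P.astype(np.float32),cv2.DIST_L2,0,.01,.01).ravel();print('mask',np.degrees(np.arctan2(v[1],v[0])),v[2:],)
# rest fit
from scipy.optimize import least_squares
T,S=cal('top'),cal('side'); import pickle
w1=tuple(np.load('w1c.npy',allow_pickle=True)); w2=pickle.load(open('w2.pkl','rb'))['cal']; w3=pickle.load(open('w3.pkl','rb'))['cal']
obs=[(T,'s',(191.1,330.4)),(T,'f',(218.6,333.4)),(S,'s',(145.3,280.1)),(S,'f',(168.6,302.6)),(T,'o',(193.7,322.1)),(S,'o',(181.3,279.2)),
(w1,'s',(192.5,259)),(w1,'f',(139.7,255.1)),(w1,'o',(174.7,260.4)),(w2,'s',(233.6,252.7)),(w2,'f',(163.3,252.1)),(w2,'o',(205.6,259.1)),
(w3,'s',(46.7,255.7)),(w3,'f',(52.2,304.6)),(w3,'o',(62.2,256.9))]
def pts(p):
    x,y,a,xf,zf=p; u=np.array([np.cos(a),np.sin(a),0]); f=np.array([x,y,zf])+xf*u
    return {'o':np.array([x,y,0]),'f':f,'s':f+.07*u+[0,0,.07]}
r=least_squares(lambda p:np.concatenate([proj(c,pts(p)[k])-q for c,k,q in obs]),[.5,-.257,.28,-.06,.03],loss='soft_l1',x_scale=[.01,.01,.1,.01,.01])
print('rest',r.x.round(4),np.degrees(r.x[2]),{k:v.round(4) for k,v in pts(r.x).items()}); print(r.fun.reshape(-1,2).round(1).tolist())
```

```text
7.35 [451.   42.6 198.8] [180.    -0.   -33.87]
file 0.63 [109.7 260.3] [510.6   2.6   6. ]
file_shoulder 0.81 [ 80.9 255.6] [544.  -12.4   6. ]
file_tip 0.61 [ 28.1 254.7] [596.6 -46.6   3. ]
file_end 0.71 [156.7 259.1] [459.3  39.    6. ]
brush 0.85 [111.9 204.2] [550.5  67.1   0. ]
file 0.96 [258.  30. 266. 161.]
brush 0.96 [182.  66. 218. 147.]
[333  69  50  44 487] [358.11909651  91.85010267]
dir 23.639706 458.5105 -115.535286 -30.471654070279175 29.029245814356663
mask -32.43089 [514.0551      2.1794403]
rest [ 0.5005 -0.2588  0.2993 -0.0701  0.0326] 17.150518864040425 {'o': array([ 0.5005, -0.2588,  0.    ]), 'f': array([ 0.4335, -0.2795,  0.0326]), 's': array([ 0.5004, -0.2589,  0.1026])}
[[-0.7, -1.6], [-1.4, -1.1], [0.2, -0.8], [-0.3, 0.0], [0.6, 1.0], [-4.1, -1.8], [1.2, 0.5], [-2.3, 1.9], [2.0, -0.8], [-0.2, 1.4], [-0.1, -0.2], [-0.8, -3.5], [0.6, 0.5], [-1.5, 0.4], [-0.9, 0.1]]
```

View pics/w4.png

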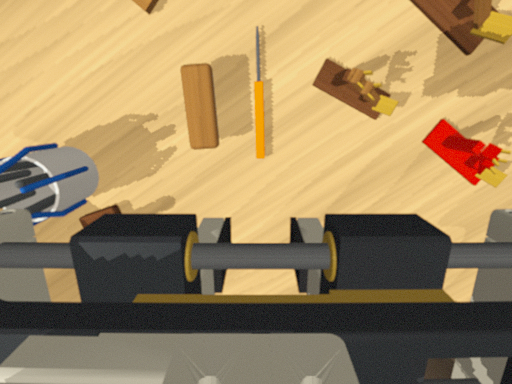

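The file lies with its handle end at (157,260) and its tip at (28,256). The brush is to its left at x ≤ 217, which leaves room for half-open fingers.

{"name": "send_rows", "arguments": {
  "increments": [
    [[0.15,-0.1,-0.2,0.01],[0.33,-0.2,-0.45,0.02],[0.33,-0.2,-0.65,0.02],[0.33,-0.2,-0.8,0.02],[0.33,-0.2,-0.92,0.02],[0.33,-0.2,-0.97,0.02],[0.33,-0.2,-0.97,0.02],[0.33,-0.2,-0.97,0.02]]
  ]
}}

```text
clock: 8.75
tool_pos: [0.5178, 0.0028, 0.0057]
orientation: [-179.9, -0.1, -32.1]
force: [-0.3, -0.2, 0.8]
opening: 0.0349
gripper_force: 0.0
```

{"name": "send_rows", "arguments": {
  "increments": [
    [[0,0,0,0],[0,0,0,0],[0,0,0,0],[0,0,0,0],[0,0,0,0]]
  ],
  "jaw": 0
}}

```text
clock: 9.38
tool_pos: [0.5169, 0.0025, 0.0048]
orientation: [180.0, 0.0, -32.1]
force: [-0.2, 0.7, -0.1]
opening: -0.0002
gripper_force: 0.0
```

{"name": "send_rows", "arguments": {
  "increments": [
    [[0,0,0.1,0],[-0.1,0.07,0.4,0],[-0.2,0.13,0.6,0],[-0.25,0.15,0.7,0],[-0.25,0.15,0.7,0],[-0.25,0.15,0.7,0]]
  ],
  "jaw": 0.4
}}

```text
clock: 10.12
tool_pos: [0.4667, 0.0324, 0.1441]
orientation: [180.0, 0.0, -32.1]
force: [-0.9, 0.3, 0.4]
opening: 0.0348
gripper_force: 0.0
```

Run:
```python
from look import *
o=look('w5',[('file',.006),('file_shoulder',.006),('file_tip',.003),('file_end',.006)])
T=cal('top');im=ctrl.snapshot('top').copy();save('t5',im)
S=cal('side');im=ctrl.snapshot('side').copy();save('s5',im)
for n,c in(('top',T),('side',S)):
  for t in('file','file_shoulder','file_end','file_tip'): print(n,t,[(round(r['conf'],2),np.round(r['pixel']),(onz(c,r['pixel'],.006)*1000).round()) for r in ctrl.spot_point(t,n)[:2]])
a=cv2.imread('pics/w5.png'); b=cv2.imread('pics/s5.png')[170:300,150:350]
cv2.imwrite('pics/c5.png',np.vstack([a[:240],cv2.resize(b,(512,333))]))
```

```text
10.12 [466.7  32.4 144.1] [ 1.7997e+02  3.0000e-02 -3.2130e+01]
file 0.73 [129.2 262.1] [507.9   4.1   6. ]
file 0.68 [ 93.7 260.9] [541.9 -15.6   6. ]
file_shoulder 0.94 [ 94.1 257.7] [543.4 -12.3   6. ]
file_shoulder 0.67 [288.6  37.3] [490.6 381.    6. ]
file_shoulder 0.39 [180.  258.8] [458.5  39.7   6. ]
file_tip 0.85 [ 32.  259.4] [596.7 -48.1   3. ]
file_end 0.65 [179.4 259.3] [458.8  38.8   6. ]
file_end 0.41 [ 30.6 259.6] [597.2 -48.6   6. ]
top file [(0.6, array([190., 232.]), array([509.,   3.,   6.]))]
top file_shoulder [(0.59, array([180., 238.]), array([536., -15.,   6.])), (0.53, array([153., 312.]), array([ 618., -225.,    6.]))]
top file_end []
top file_tip [(0.55, array([161., 251.]), array([594., -51.,   6.])), (0.39, array([218., 332.]), array([ 433., -284.,    6.]))]
side file [(0.77, array([230., 240.]), array([516.,   1.,   6.]))]
side file_shoulder [(0.8, array([222., 232.]), array([543., -20.,   6.])), (0.58, array([317., 148.]), array([583., 280.,   6.]))]
side file_end []
side file_tip [(0.67, array([210., 218.]), array([595., -49.,   6.]))]
```

View pics/c5.png

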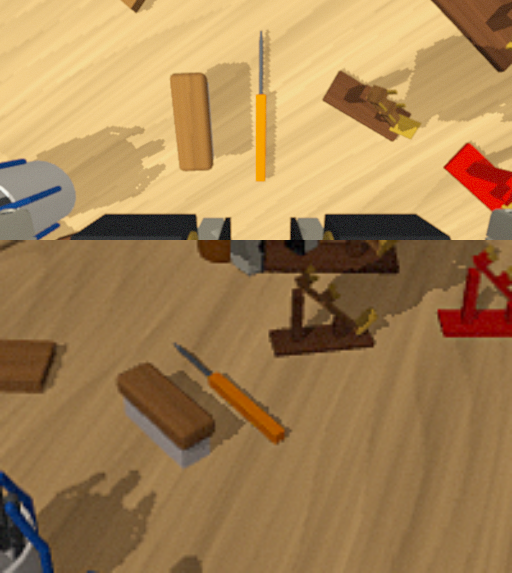

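The file has not moved, yet the fingers reported fully shut over it. I'll repeat the grasp slightly lower and check it from the side camera.

{"name": "send_rows", "arguments": {
  "increments": [
    [[0.1,-0.06,-0.25,0],[0.24,-0.15,-0.45,0],[0.24,-0.15,-0.6,0],[0.24,-0.15,-0.7,0],[0.24,-0.15,-0.715,0],[0.24,-0.15,-0.715,0]]
  ]
}}

```text
clock: 11.68
tool_pos: [0.5154, 0.0027, 0.0023]
orientation: [-180.0, -0.0, -32.1]
force: [-0.2, 0.2, -0.0]
opening: 0.035
gripper_force: 0.0
```

```bash
python3 -c "
from h import *
save('s6a',ctrl.snapshot('side').copy());save('t6a',ctrl.snapshot('top').copy());print(ctrl.get_obs()['tool_pos'])"
```

```text
[0.51573083 0.00283378 0.0028223 ]
```

{"name": "send_rows", "arguments": {
  "increments": [
    [[0,0,0,0],[0,0,0,0],[0,0,0,0],[0,0,0,0],[0,0,0,0]]
  ],
  "jaw": 0
}}

```text
clock: 12.4
tool_pos: [0.5149, 0.0025, 0.0017]
orientation: [180.0, 0.0, -32.1]
force: [0.8, -0.1, -0.3]
opening: 0.0007
gripper_force: 0.0
```

```bash
python3 -c "
from h import *
save('s6b',ctrl.snapshot('side').copy());save('w6b',ctrl.snapshot('wrist').copy())
f=lambda n:cv2.resize(cv2.imread('pics/'+n+'.png')[150:290,140:330],(400,295),interpolation=3)
cv2.imwrite('pics/c6.png',np.vstack([np.hstack([f('s6a'),f('s6b')]),cv2.resize(cv2.imread('pics/w6b.png'),(800,600))[:300]]))
o=ctrl.get_obs();print(o['tool_pos'],o['opening'],o['gripper_force'])"
```

```text
[0.51489755 0.00245518 0.00172375] 0.00042420306469323455 0.0
```

View pics/c6.png

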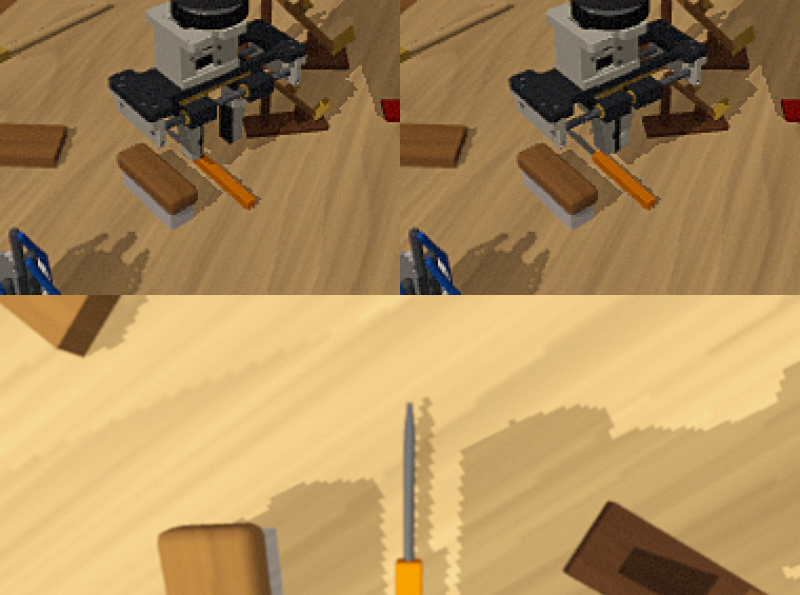

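```bash
python3 -c "
from h import *
S=cal('side')
for z in (0,.01,.02,.03): print(z,proj(S,[.5149,.0025,z]).round(1))
im=cv2.imread('pics/s6b.png')
cv2.imwrite('pics/c7.png',cv2.resize(im[190:260,205:285],(640,560),interpolation=0))
print(ctrl.get_obs()['joint_pos'].round(2))"
```

```text
0 [232.3 240.1]
0.01 [229.1 240. ]
0.02 [225.8 240. ]
0.03 [222.4 239.9]
[ 22.14  17.41 -32.61   0.   -39.98  35.72]
```

View pics/c7.png

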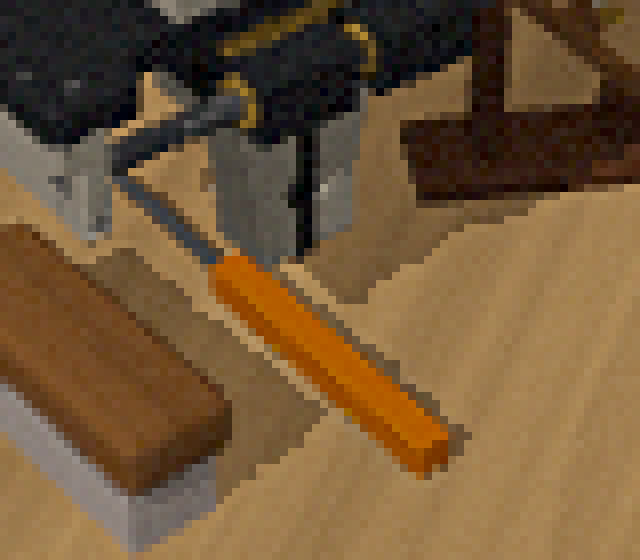

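```bash
python3 -c "
from h import *
S=cal('side');W=cal('wrist');print(W[2])
for z in (0,.01,.02): print(z,onz(S,(223,241.5),z).round(3))
for z in(0,.03): print(proj(W,[.5149,.0025,z]).round(1))
a=cv2.imread('pics/w6b.png');cv2.imwrite('pics/c8.png',np.hstack([a[170:384,130:400],cv2.resize(cv2.imread('pics/t6a.png')[150:230,200:300],(268,214))]))
from plant import ctrl
for n in('file','file_end','file_shoulder','file_tip'):
  for r in ctrl.spot_point(n,'side')[:1]: print(n,r['pixel'],onz(S,r['pixel'],.006).round(4))
"
```

```text
[ 0.57626706 -0.03549643  0.19747309]
0 [ 0.524 -0.03   0.   ]
0.01 [ 0.52  -0.019  0.01 ]
0.02 [ 0.515 -0.008  0.02 ]
[210.3 260.6]
[226.5 260.7]
file_end [248.8, 257.5] [0.4571 0.0463 0.006 ]
file_shoulder [220.3, 231.0] [ 0.5486 -0.0243  0.006 ]
file_tip [207.7, 220.2] [ 0.5932 -0.061   0.006 ]
```

View pics/c8.png

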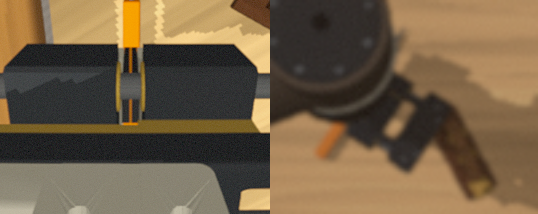

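The side view shows the shut fingertips just above the file. Their pixel (223,241) fits a height of about 28 mm at the reported TCP position. The wrist view agrees, since the finger gap looks too wide for the stated depth. The real fingertips must be roughly 25–30 mm above the reported TCP, so I'll descend further in small steps and watch the force.

{"name": "send_rows", "arguments": {
  "increments": [
    [[0,0,0,0],[0,0,0,0],[0,0,0,0],[0,0,-0.03,0],[0,0,-0.05,0],[0,0,-0.05,0]]
  ],
  "jaw": 0.4
}}

```text
clock: 13.45
tool_pos: [0.5145, 0.0023, -0.0088]
orientation: [179.9, 0.0, -32.1]
force: [0.3, 0.2, 0.0]
opening: 0.0353
gripper_force: 0.0
```

{"name": "send_rows", "arguments": {
  "increments": [
    [[0,0,-0.015,0],[0,0,-0.03,0],[0,0,-0.03,0]]
  ]
}}

```text
clock: 13.82
tool_pos: [0.5147, 0.0024, -0.0145]
orientation: [180.0, 0.0, -32.1]
force: [-0.1, 0.2, -1.3]
opening: 0.0356
gripper_force: 0.0
```

{"name": "send_rows", "arguments": {
  "increments": [
    [[0,0,-0.01,0],[0,0,-0.02,0],[0,0,-0.02,0]]
  ]
}}

```text
clock: 14.2
tool_pos: [0.5148, 0.0024, -0.0184]
orientation: [180.0, 0.0, -32.1]
force: [-0.4, 0.1, 0.3]
opening: 0.0352
gripper_force: 0.0
```

{"name": "send_rows", "arguments": {
  "increments": [
    [[0,0,0,0],[0,0,0,0],[0,0,0,0],[0,0,0,0]]
  ],
  "jaw": 0
}}

```text
clock: 14.7
tool_pos: [0.515, 0.0025, -0.0182]
orientation: [-180.0, -0.0, -32.1]
force: [0.9, -0.8, 0.2]
opening: 0.0024
gripper_force: 0.0
```

{"name": "send_rows", "arguments": {
  "increments": [
    [[0,0,0,0],[0,0,0,0],[0,0,0,0],[0,0,-0.02,0],[0,0,-0.03,0],[0,0,-0.03,0]]
  ],
  "jaw": 0.4
}}

```text
clock: 15.45
tool_pos: [0.5147, 0.0024, -0.0245]
orientation: [180.0, 0.0, -32.1]
force: [-0.3, -0.3, -0.5]
opening: 0.0347
gripper_force: 0.0
```

```bash
python3 -c "
from h import *
save('s9',ctrl.snapshot('side').copy());save('w9',ctrl.snapshot('wrist').copy())
a=cv2.imread('pics/s9.png');b=cv2.imread('pics/w9.png')
cv2.imwrite('pics/c9.png',np.hstack([cv2.resize(a[180:260,200:290],(450,400),interpolation=0),cv2.resize(b[150:300,200:330],(347,400))]))"
```

```text
(no output)
```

View pics/c9.png

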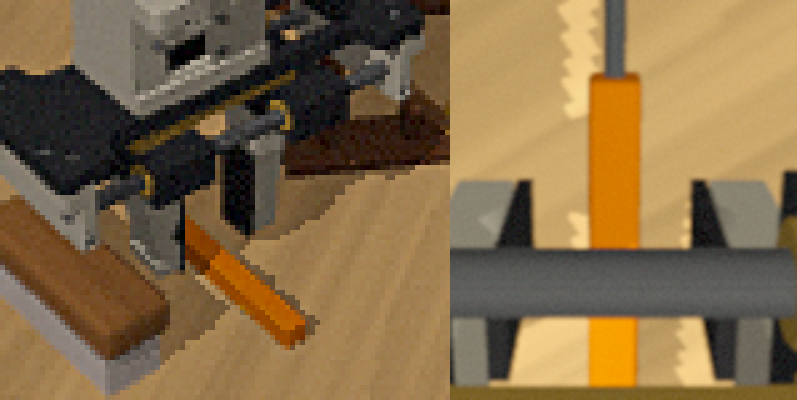

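The fingers now straddle the handle. The left image shows the near finger in front of it at about (155,230), and the right image shows the handle centred between the pads. I go a little lower, then close.

{"name": "send_rows", "arguments": {
  "increments": [
    [[0,0,-0.01,0],[0,0,-0.015,0],[0,0,-0.015,0]]
  ]
}}

```text
clock: 15.92
tool_pos: [0.5148, 0.0025, -0.0273]
orientation: [180.0, 0.0, -32.1]
force: [0.2, 0.6, -0.0]
opening: 0.0348
gripper_force: 0.0
```

{"name": "send_rows", "arguments": {
  "increments": [
    [[0,0,0,0],[0,0,0,0],[0,0,0,0],[0,0,0,0]]
  ],
  "jaw": 0
}}

```text
clock: 16.42
tool_pos: [0.5149, 0.0025, -0.0272]
orientation: [180.0, -0.0, -32.1]
force: [0.5, -0.1, 0.4]
opening: 0.0098
gripper_force: 30.0
```

Gripped: force 30 N, opening about 10 mm. Now lift, turn and carry the file to above the rest.

{"name": "send_rows", "arguments": {
  "increments": [
    [[0,0,0.25,0],[0,0,0.5,-0.08],[0,-0.1,0.75,-0.18],[0,-0.25,0.88,-0.28],[0,-0.4,0.88,-0.38],[0,-0.55,0.88,-0.48],[0,-0.65,0.88,-0.58],[0,-0.65,0.88,-0.68],[0,-0.65,0.88,-0.76]]
  ]
}}

```text
clock: 17.55
tool_pos: [0.5146, -0.1279, 0.1486]
orientation: [180.0, 0.0, -97.8]
force: [0.7, -0.0, -0.5]
opening: 0.0103
gripper_force: 30.0
```

{"name": "send_rows", "arguments": {
  "increments": [
    [[0,-0.1,0,-0.1],[0,-0.25,0,-0.2],[-0.04,-0.4,0,-0.3],[-0.08,-0.55,0,-0.4],[-0.08,-0.66,0,-0.5],[-0.08,-0.66,0,-0.6],[-0.08,-0.66,0,-0.7],[-0.08,-0.66,0,-0.76],[-0.08,-0.66,0,-0.76],[-0.08,-0.66,0,-0.76]]
  ]
}}

```text
clock: 18.8
tool_pos: [0.4989, -0.2594, 0.1487]
orientation: [180.0, -0.0, -162.6]
force: [-0.3, 0.6, -0.5]
opening: 0.0102
gripper_force: 30.0
```

Run:
```python
from look import *
o=look('w10',[('file_tip',.185),('file_shoulder',.185),('rest_foot',.0326),('rest',0)])
for n in('top','side'):
  c=cal(n);ctrl.snapshot(n)
  for t in('file','file_tip','file_shoulder','file_end'): print(n,t,[(round(r['conf'],2),np.round(r['pixel'],1),(onz(c,r['pixel'],.185)*1000).round()) for r in ctrl.spot_point(t,n)[:2]])
```

```text
18.80 [ 498.9 -259.4  148.7] [ 1.7999e+02 -1.0000e-02 -1.6265e+02]
file_tip 0.55 [ 62.8 257.1] [ 409.3 -289.3  185. ]
file_shoulder 0.6 [182.  257.5] [ 470.7 -270.1  185. ]
rest_foot 0.89 [134.1  70.2] [ 517.7 -472.1   32.6]
rest_foot 0.88 [110.3 258.9] [ 432.4 -281.8   32.6]
rest_foot 0.81 [141.9 385.6] [ 422.6 -138.8   32.6]
rest 0.93 [186.9  99.8] [ 582.1 -447.     0. ]
rest 0.74 [ 23.5 367.7] [ 308.4 -195.3    0. ]
rest 0.63 [167.5 262.6] [ 496.6 -257.1    0. ]
rest 0.98 [366. 135. 424. 222.]
rest 0.98 [352.   1. 417.  72.]
rest 0.82 [ 29. 123. 126. 245.]
rest 0.78 [237.  97. 284. 217.]
file 0.75 [252.  64. 270. 297.]
top file []
top file_tip [(0.61, array([224.1, 343.3]), array([ 408., -281.,  185.]))]
top file_shoulder [(0.49, array([197.9, 339.6]), array([ 473., -272.,  185.]))]
top file_end []
side file [(0.65, array([116.7, 280.4]), array([ 503., -263.,  185.]))]
side file_tip [(0.73, array([119.6, 318.7]), array([ 405., -281.,  185.]))]
side file_shoulder [(0.53, array([121.1, 292.5]), array([ 466., -246.,  185.]))]
side file_end [(0.59, array([118.9, 255.9]), array([ 558., -226.,  185.]))]
```

{"name": "send_rows", "arguments": {
  "increments": [
    [[0,0,-0.12,0],[0,0,-0.22,0],[0,0,-0.27,0],[0,0,-0.3,0],[0,0,-0.3,0]]
  ]
}}

```text
clock: 20.27
tool_pos: [0.4971, -0.2603, 0.0891]
orientation: [180.0, -0.2, -162.8]
force: [-7.7, -3.0, 6.9]
opening: 0.0095
gripper_force: 30.2
```

{"name": "send_rows", "arguments": {
  "increments": [
    [[0,0,-0.02,0],[0,0,-0.04,0],[0,0,-0.04,0]]
  ]
}}

```text
clock: 20.65
tool_pos: [0.4968, -0.2598, 0.0805]
orientation: [179.9, -0.2, -162.8]
force: [-4.8, -0.9, 1.5]
opening: 0.0062
gripper_force: 30.0
```

```bash
cat > f3.py <<'E'
from h import *
from scipy.optimize import least_squares
def f3(cams=('top','side','wrist'),show=True):
    obs=[]
    for n in cams:
        c=cal(n);ctrl.snapshot(n)
        for t,x in(('file',0),('file_tip',.099),('file_shoulder',.034),('file_end',-.066)):
            for r in ctrl.spot_point(t,n)[:2]:
                if r['conf']>.3: obs.append((n,c,t,x,np.array(r['pixel'],float),r['conf']))
    return obs
def fit(obs,p0):
    def P(p,x): return p[:3]+x*np.array([np.cos(p[4])*np.cos(p[3]),np.cos(p[4])*np.sin(p[3]),np.sin(p[4])])
    g=lambda p:np.array([np.minimum(np.linalg.norm(proj(c,P(p,x))-q),15)*w for n,c,t,x,q,w in obs])
    r=least_squares(lambda p:np.concatenate([(proj(c,P(p,x))-q)*w for n,c,t,x,q,w in obs]),p0,loss='cauchy',f_scale=1.5,x_scale=[.01,.01,.01,.1,.1])
    p=r.x; print('org',(p[:3]*1000).round(1),'az %.1f el %.1f'%tuple(np.degrees(p[3:])),'tip',(P(p,.099)*1000).round(),'end',(P(p,-.066)*1000).round())
    for o in obs: print(o[0],o[2],round(o[5],2),(proj(o[1],P(p,o[3]))-o[4]).round(1))
    return p
E
python3 - <<'E'
from f3 import *
o=f3(); fit(o,[.5,-.259,.11,np.radians(-163),-.4])
E
```

```text
org [ 506.4 -259.5  111.3] az -161.4 el -44.7 tip [ 440. -282.   42.] end [ 551. -245.  158.]
top file_tip 0.37 [-0.8  0.2]
top file_shoulder 0.63 [  7.9 205.9]
side file 0.51 [0.9 0.2]
side file_tip 0.58 [ 0.9 -3.4]
side file_tip 0.33 [14.  16.4]
side file_shoulder 0.76 [0.2 1.3]
side file_end 0.68 [-3.  -1.4]
wrist file 0.73 [0.2 0.1]
wrist file_tip 0.68 [-0.3 -0.2]
```

The file is already tilted 45° in the saddles, about 10 mm up-slope of the seat. Release it.

{"name": "send_rows", "arguments": {
  "increments": [
    [[0,0,0,0],[0,0,0,0],[0,0,0,0],[0,0,0,0],[0,0,0.3,0],[0,0,0.5,0],[0,0,0.5,0],[0,0,0.5,0]]
  ],
  "jaw": 0.4
}}

```text
clock: 22.4
tool_pos: [0.4989, -0.2593, 0.1804]
orientation: [180.0, 0.0, -162.8]
force: [0.3, 0.4, 0.1]
opening: 0.0354
gripper_force: 0.0
```

Run:
```python
from f3 import *
o=f3(); fit(o,[.5,-.259,.10,np.radians(-163),-.75])
```

```text
org [ 501.6 -259.6  101.5] az -160.2 el -44.6 tip [ 435. -283.   32.] end [ 546. -244.  148.]
top file_tip 0.37 [0.1 3.8]
top file_shoulder 0.6 [-0.8  2. ]
side file 0.71 [-0.2 -1.2]
side file_tip 0.72 [ 4.  -1.7]
side file_shoulder 0.71 [-91.6  72. ]
side file_shoulder 0.65 [-1.2  0.9]
side file_end 0.6 [-0.6 -2. ]
wrist file 0.67 [-1.2 -6.3]
wrist file 0.33 [72.4 -1.8]
wrist file_tip 0.85 [-0.6  0.2]
wrist file_tip 0.34 [-151.8 -197.1]
wrist file_shoulder 0.97 [0.8 0.5]
wrist file_end 0.76 [-0.4  0.4]
```

The file lies seated: its origin is at (502,-260,102), tilted 45°, matching rest_seat. Next I retake it near the handle end, in the part that stands out beyond the bed.

{"name": "send_rows", "arguments": {
  "increments": [
    [[0.1,0.03,0,0],[0.195,0.055,0,0],[0.195,0.055,-0.15,0],[0.195,0.055,-0.28,0],[0.195,0.055,-0.38,0],[0.195,0.055,-0.42,0],[0.195,0.055,-0.42,0]]
  ]
}}

```text
clock: 24.02
tool_pos: [0.5384, -0.2484, 0.0964]
orientation: [180.0, -0.0, -162.7]
force: [0.8, -1.4, 0.4]
opening: 0.0348
gripper_force: 0.0
```

{"name": "send_rows", "arguments": {
  "increments": [
    [[0,0,0,0],[0,0,0,0],[0,0,0,0],[0,0,0,0],[0,0,0,0]]
  ],
  "jaw": 0
}}

```text
clock: 24.65
tool_pos: [0.5381, -0.2482, 0.0972]
orientation: [180.0, 0.0, -162.8]
force: [-1.1, 4.5, 4.2]
opening: 0.0117
gripper_force: 29.9
```

{"name": "send_rows", "arguments": {
  "increments": [
    [[0,0,0.2,0],[0,0,0.45,0],[0,0.1,0.65,0],[0,0.3,0.75,0],[0,0.55,0.75,-0.05],[0,0.8,0.75,-0.1],[0,1,0.75,-0.2]]
  ]
}}

```text
clock: 25.52
tool_pos: [0.5378, -0.0472, 0.2469]
orientation: [-180.0, 0.0, 179.8]
force: [0.0, -0.1, 0.1]
opening: 0.0116
gripper_force: 29.9
```

{"name": "send_rows", "arguments": {
  "increments": [
    [[0.05,0.25,0,0],[0.1,0.5,0,0],[0.2,0.75,0,0],[0.3,1,0,0],[0.3,1,0,0]]
  ]
}}

```text
clock: 26.15
tool_pos: [0.5988, 0.1542, 0.2452]
orientation: [-179.9, -0.1, -179.8]
force: [-0.6, -0.7, -1.5]
opening: 0.012
gripper_force: 29.9
```

{"name": "send_rows", "arguments": {
  "increments": [
    [[0,0.25,0,0],[0.03,0.5,0,0],[0.03,0.68,0,0],[0.03,0.68,0,0],[0.03,0.68,0,0]]
  ]
}}

```text
clock: 26.78
tool_pos: [0.6039, 0.2866, 0.2465]
orientation: [-180.0, -0.0, -180.0]
force: [0.1, -0.3, -0.0]
opening: 0.0118
gripper_force: 29.9
```

Run:
```python
from f3 import *
g=ctrl.get_obs();print(g['clock'],g['tool_pos'],g['orientation'],g['opening'])
o=f3(); fit(o,[.56,.289,.25,np.pi,-.78])
obs=[]
for n in('top','side','wrist'):
    c=cal(n)
    for t,z in(('tube_rim',.09),('tube',0)):
        for r in ctrl.spot_point(t,n)[:2]: print(n,t,round(r['conf'],2),np.round(r['pixel'],1),(onz(c,r['pixel'],z)*1000).round(1))
    for r in ctrl.trace('tube',n)[:1]: print(r['bbox'])
# bright-blue collar
c=cal('wrist'); im=ctrl.snapshot('wrist').copy(); save('w11',im); h=cv2.cvtColor(im,cv2.COLOR_RGB2HSV)
m=((h[...,0]>95)&(h[...,0]<125)&(h[...,1]>120)&(h[...,2]>80)).astype(np.uint8)
n,l,st,ce=cv2.connectedComponentsWithStats(m)
for i in range(1,n):
    if st[i,4]>30: print(st[i],ce[i].round(1),(onz(c,ce[i][::-1],.088)*1000).round(1))
```

```text
26.775 [0.60389009 0.28656291 0.24654611] [-1.79958815e+02 -1.72425694e-02 -1.79960540e+02] 0.011785022139729876
org [564.2 287.3 257. ] az 180.6 el -45.3 tip [495. 286. 187.] end [611. 288. 304.]
top file 0.55 [-2.5 -0.5]
top file_tip 0.58 [1.5 2.8]
top file_shoulder 0.76 [-1.4  2.5]
top file_end 0.56 [-59.3 -22.8]
side file 0.82 [-0.4 -1.5]
side file_tip 0.56 [0.8 0.8]
side file_shoulder 0.95 [1.5 0.1]
side file_end 0.87 [-1.1  0.2]
wrist file 0.88 [-3.9 -2.8]
wrist file_tip 0.72 [-1.1  1.2]
wrist file_shoulder 0.98 [ 1.4 -0.2]
wrist file_end 0.87 [-0.1  0.6]
top tube_rim 0.61 [188.2 123.1] [500.4 290.1  90. ]
top tube 0.73 [189.2 135.7] [508.2 278.8   0. ]
[118.8, 180.5, 145.5, 204.9]
side tube_rim 0.83 [304.9 187. ] [492.9 286.3  90. ]
side tube 0.78 [336.4 189.8] [498.3 284.9   0. ]
[167.4, 301.1, 212.0, 357.8]
wrist tube_rim 0.6 [ 76.8 259.9] [496.  287.2  90. ]
wrist tube 0.62 [ 87.  257.1] [500.7 283.    0. ]
[237.0, 60.9, 281.6, 107.8]
[250  71   9  19  34] [253.1  80.6] [500.  279.2  88. ]
[242 117   6  21  83] [244.  127.2] [554.2 267.7  88. ]
[271 126  10  18  68] [275.3 133.7] [562.  306.2  88. ]
[216 141  15  15  82] [222.6 148.7] [580.6 240.5  88. ]
[275 159  14  10  59] [281.9 164.7] [600.9 315.3  88. ]
[227 176  11   5  38] [232. 178.] [618.4 251.3  88. ]
```

{"name": "send_rows", "arguments": {
  "increments": [
    [[0,0,-0.15,0],[0,0,-0.3,0],[0,0.005,-0.4,0],[0,0.005,-0.43,0],[0,0.005,-0.43,0],[0,0.005,-0.43,0]]
  ]
}}

```text
clock: 28.78
tool_pos: [0.6045, 0.2888, 0.162]
orientation: [179.9, 0.1, -179.9]
force: [-0.5, 0.1, 0.0]
opening: 0.0114
gripper_force: 29.9
```

```bash
cat > rim.py <<'E'
from f3 import *
g=ctrl.get_obs();print(g['clock'],(g['tool_pos']*1000).round(1),g['orientation'].round(1),g['force'].round(1))
a=np.array
for n in('wrist','side','top'):
    c=cal(n)
    for k in range(2):
        im=ctrl.snapshot(n).copy()
        out=[]
        for t in('file_tip','tube_rim'):
            r=[q for q in ctrl.spot_point(t,n) if np.linalg.norm(onz(c,q['pixel'],.09)-a([.497,.287,.09]))<.05]
            out.append(onz(c,r[0]['pixel'],.097 if t=='file_tip' else .09)*1000 if r else a([np.nan]*3))
        print(n,out[0].round(1),out[1].round(1),'tip-rim',(out[0]-out[1])[:2].round(1))
    save(n+'_%d'%(g['clock']*100),im)
E
python3 rim.py; python3 -c "
from f3 import *
fit(f3(),[.56,.289,.17,3.14,-.78])"
```

```text
28.775 [604.5 288.8 162. ] [ 1.799e+02  1.000e-01 -1.799e+02] [-0.5  0.1  0. ]
wrist [495.1 290.1  97. ] [496.9 286.8  90. ] tip-rim [-1.8  3.3]
wrist [496.1 289.5  97. ] [498.7 286.5  90. ] tip-rim [-2.6  3. ]
side [490.6 287.8  97. ] [493.4 287.9  90. ] tip-rim [-2.8 -0.1]
side [497. 282.  97.] [490.1 287.5  90. ] tip-rim [ 6.8 -5.5]
top [503.2 299.6  97. ] [498.  288.9  90. ] tip-rim [ 5.2 10.8]
top [491.7 301.   97. ] [504.5 287.8  90. ] tip-rim [-12.8  13.2]
org [565.7 288.4 166.3] az 178.8 el -44.1 tip [495. 290.  97.] end [613. 287. 212.]
top file 0.52 [-0.7  0.6]
top file_tip 0.51 [0.9 1.7]
top file_shoulder 0.44 [-0.6  3. ]
top file_shoulder 0.4 [ -6.4 -91.1]
side file 0.66 [2.5 2.9]
side file_tip 0.91 [-1.8 -4.5]
side file_tip 0.54 [-13.3  36.9]
side file_shoulder 0.88 [-0.1 -1.2]
side file_end 0.69 [-0.9 -0.4]
wrist file 0.76 [-0.3 -1.4]
wrist file_tip 0.82 [-0.8  0.3]
wrist file_shoulder 0.91 [1.2 0.8]
wrist file_end 0.67 [-2.4  0.8]
wrist file_end 0.56 [135.   -0.6]
```

{"name": "send_rows", "arguments": {
  "increments": [
    [[0,-0.012,0,0],[0,-0.012,0,0],[0,-0.012,0,0]]
  ]
}}

```text
clock: 30.8
tool_pos: [0.604, 0.2861, 0.1608]
orientation: [180.0, 0.0, -180.0]
force: [0.9, 0.8, -0.6]
opening: 0.0118
gripper_force: 29.9
```

```bash
cat > rim2.py <<'E'
from f3 import *
def run(zt,N=5):
    D=[];T=[];R=[]
    for k in range(N):
        c=cal('wrist'); im=ctrl.snapshot('wrist').copy()
        for t,z,L in(('file_tip',zt,T),('tube_rim',.09,R)):
            q=[onz(c,r['pixel'],z) for r in ctrl.spot_point(t,'wrist')]; q=[p for p in q if np.linalg.norm(p[:2]-[.497,.287])<.03]
            if q: L.append(q[0][:2]*1000)
    g=ctrl.get_obs();print('%.2f'%g['clock'],(g['tool_pos']*1000).round(1),g['force'].round(1))
    print('tip',np.median(T,0).round(1),np.std(T,0).round(1),'rim',np.median(R,0).round(1),np.std(R,0).round(1)); save('w_%d'%(g['clock']*100),im)
    # blue collar pixels near the rim, in mm at z=.088
    h=cv2.cvtColor(im,cv2.COLOR_RGB2HSV); ys,xs=np.nonzero((h[...,0]>95)&(h[...,0]<125)&(h[...,1]>120)&(h[...,2]>80))
    P=np.array([onz(c,(y,x),.088)[:2]*1000 for y,x in zip(ys,xs)]); P=P[np.linalg.norm(P-[497,287],axis=1)<16]
    if len(P): print('collar',len(P),P.min(0).round(1),P.max(0).round(1),P.mean(0).round(1))
if __name__=='__main__': run(.097)
E
python3 rim2.py
```

```text
31.55 [603.9 286.1 160.8] [-0.6 -0.5 -0.4]
tip [494.9 285.7] [1.6 0.5] rim [498.4 285.9] [1.6 1.3]
collar 122 [489.4 276.1] [509.3 295.7] [498.6 286.2]
```

{"name": "send_rows", "arguments": {
  "increments": [
    [[0.005,0,0,0],[0.005,0,-0.02,0],[0.005,0,-0.035,0],[0.005,0,-0.045,0],[0.005,0,-0.045,0]]
  ]
}}

```text
clock: 32.17
tool_pos: [0.6049, 0.286, 0.1515]
orientation: [-180.0, -0.0, -180.0]
force: [-0.3, 0.2, 0.4]
opening: 0.0117
gripper_force: 29.9
```

```bash
python3 -c "
from rim2 import *
run(.088,3)
fit(f3(('side','wrist')),[.56,.287,.16,3.14,-.78])"
```

```text
32.62 [605.  286.1 151.9] [0.1 0.3 0.7]
tip [496.7 286. ] [0.2 0.3] rim [498. 286.] [2.  1.1]
collar 129 [489.5 275.7] [508.7 295.4] [498.9 285.9]
org [565.6 285.4 161. ] az 179.0 el -45.5 tip [496. 287.  90.] end [612. 285. 208.]
side file 0.71 [ 0.  -2.4]
side file 0.34 [  80.6 -134.3]
side file_tip 0.83 [-0.6 -1. ]
side file_shoulder 0.62 [ 1.6 -0.2]
side file_end 0.58 [-6.8 -0.9]
wrist file 0.98 [-0.1 -4.5]
wrist file_tip 0.61 [-1.  -1.5]
wrist file_shoulder 0.9 [0.6 1.3]
wrist file_shoulder 0.46 [ -8.4 183.8]
wrist file_end 0.68 [-0.7 -0.2]
```

{"name": "send_rows", "arguments": {
  "increments": [
    [[0,0,-0.01,0],[0,0,-0.02,0],[0,0,-0.02,0]]
  ]
}}

```text
clock: 33.5
tool_pos: [0.606, 0.2864, 0.1487]
orientation: [180.0, 0.1, -179.9]
force: [4.1, 0.0, 5.2]
opening: 0.0116
gripper_force: 30.0
```

{"name": "send_rows", "arguments": {
  "increments": [
    [[-0.015,0,0,0],[-0.03,0,0.015,0],[-0.045,0,0.03,0],[-0.045,0,0.03,0]]
  ]
}}

```text
clock: 34.0
tool_pos: [0.5981, 0.2869, 0.1555]
orientation: [179.9, 0.3, -179.9]
force: [6.5, -0.4, 4.2]
opening: 0.0116
gripper_force: 30.0
```

The tip is caught in the mouth: moving the hand back gives a +x reaction of 6.5 N. I continue the arc.

{"name": "send_rows", "arguments": {
  "increments": [
    [[-0.025,0,0.022,0],[-0.05,0,0.042,0],[-0.075,0,0.06,0],[-0.1,0,0.074,0],[-0.1,0,0.074,0]]
  ]
}}

```text
clock: 34.62
tool_pos: [0.5775, 0.2868, 0.1702]
orientation: [179.9, 0.2, -179.9]
force: [5.9, 0.4, 6.2]
opening: 0.0116
gripper_force: 30.0
```

```bash
python3 -c "
from f3 import *
fit(f3(('side','wrist')),[.55,.287,.18,3.14,-1])"
```

```text
org [546.8 285.9 174.1] az 180.2 el -56.2 tip [492. 286.  92.] end [584. 286. 229.]
side file 0.97 [2.1 2.8]
side file 0.62 [-20.  -12.7]
side file_tip 0.72 [ 0.7 -1.1]
side file_shoulder 0.81 [-0.3 -0.3]
side file_shoulder 0.54 [ 125. -115.]
side file_end 0.64 [-0.9 -1.5]
wrist file 0.89 [-0.8 -4.4]
wrist file_shoulder 0.79 [-0.  -0.2]
wrist file_end 0.96 [0.3 0.2]
```

Run:
```python
from rim2 import *
run(.088,4)
c=cal('wrist')
for r in ctrl.trace('file','wrist')[:2]:
    ys,xs=np.nonzero(r['mask']); k=ys<ys.min()+4; print(r['conf'],r['bbox'],(onz(c,(ys.min(),xs[k].mean()),.09)*1000).round(1))
im=ctrl.snapshot('wrist'); q=proj(c,[.4985,.286,.09]).round().astype(int); print('rim px',q,'far wall',proj(c,[.494,.286,.09]).round(1),'outer',proj(c,[.488,.286,.09]).round(1))
for row in range(q[0]-12,q[0]+9): print(row,im[row,q[1]-4:q[1]+6:2].tolist())
```

```text
35.73 [577.8 286.7 169.8] [ 5.3 -0.2  5.7]
tip [497.3 285.5] [0.8 1.5] rim [496.7 286.8] [1.3 0.7]
collar 97 [489.7 276.3] [508.6 296.1] [498.5 286.3]
0.64 [251.1, 99.2, 271.5, 246.4] [494.2 287.3  90. ]
rim px [100 259] far wall [ 94.7 259.3] outer [ 87.9 259.3]
88 [[133, 80, 42], [133, 82, 58], [137, 80, 57], [138, 87, 66], [113, 70, 47]]
89 [[119, 86, 103], [100, 96, 146], [99, 93, 144], [99, 94, 144], [100, 79, 113]]
90 [[84, 105, 179], [47, 116, 201], [47, 113, 199], [51, 117, 199], [66, 105, 184]]
91 [[60, 121, 203], [109, 132, 184], [119, 131, 176], [117, 135, 184], [60, 122, 202]]
92 [[122, 139, 185], [196, 184, 179], [201, 187, 176], [197, 184, 177], [135, 145, 184]]
93 [[189, 177, 172], [217, 200, 184], [211, 197, 180], [208, 193, 175], [195, 186, 179]]
94 [[206, 192, 175], [211, 196, 181], [192, 178, 162], [182, 172, 159], [207, 194, 182]]
95 [[206, 195, 179], [194, 182, 168], [144, 133, 118], [139, 132, 122], [206, 192, 178]]
96 [[201, 191, 176], [170, 156, 143], [110, 101, 93], [111, 107, 100], [202, 187, 171]]
97 [[189, 177, 165], [152, 135, 118], [107, 95, 85], [93, 94
[... 240 characters left out ...]
, [88, 90, 86], [123, 112, 101]]
101 [[172, 149, 126], [157, 118, 70], [84, 83, 76], [89, 89, 87], [131, 123, 113]]
102 [[168, 146, 124], [151, 112, 67], [84, 79, 78], [90, 90, 90], [138, 128, 119]]
103 [[181, 162, 146], [154, 119, 77], [80, 77, 73], [84, 87, 86], [157, 146, 134]]
104 [[190, 177, 162], [157, 129, 96], [77, 73, 74], [87, 89, 86], [165, 154, 143]]
105 [[202, 191, 177], [173, 158, 138], [83, 82, 78], [84, 82, 84], [168, 158, 142]]
106 [[208, 195, 179], [186, 175, 160], [86, 89, 83], [84, 86, 85], [178, 163, 148]]
107 [[201, 186, 170], [189, 178, 163], [91, 91, 85], [83, 86, 81], [171, 155, 142]]
108 [[171, 162, 167], [182, 170, 153], [85, 84, 78], [92, 93, 90], [124, 126, 147]]
```

The wrist pixels put the blade end exactly at the far bore wall (row 95), with the rim and collar beyond it. The tip is therefore inside the mouth, and I continue the arc.

{"name": "send_rows", "arguments": {
  "increments": [
    [[-0.03,0,0.012,0],[-0.06,0,0.02,0],[-0.085,0,0.027,0],[-0.115,0,0.036,0],[-0.145,0,0.042,0],[-0.17,0,0.045,0],[-0.17,0,0.045,0]]
  ]
}}

```text
clock: 36.7
tool_pos: [0.5416, 0.2862, 0.1778]
orientation: [180.0, 0.0, -179.9]
force: [1.0, 0.9, -1.5]
opening: 0.0117
gripper_force: 30.0
```

{"name": "send_rows", "arguments": {
  "increments": [
    [[-0.03,0,0.003,0],[-0.06,0,0.004,0],[-0.09,0,0.004,0],[-0.115,0,0.004,0],[-0.115,0,0.004,0]]
  ]
}}

```text
clock: 37.33
tool_pos: [0.5186, 0.2862, 0.1785]
orientation: [180.0, 0.0, -179.9]
force: [0.9, 0.2, -0.2]
opening: 0.0116
gripper_force: 30.0
```

```bash
python3 -c "
from f3 import *
fit(f3(),[.51,.287,.19,3.14,-1.4])"
```

```text
org [489.5 286.2 184. ] az 180.0 el -58.4 tip [438. 286. 100.] end [524. 286. 240.]
top file 0.58 [-0.   0.4]
top file_tip 0.65 [1.5 3. ]
top file_shoulder 0.53 [-3.7 -0. ]
top file_end 0.39 [ -45.7 -225.8]
side file 0.87 [-0.4 -0.3]
side file_tip 0.87 [ 1.3 -0.9]
side file_shoulder 0.79 [ 0. -1.]
side file_end 0.83 [-2.8 -0.4]
side file_end 0.53 [  81.  -123.6]
wrist file 0.76 [-3.  -0.6]
wrist file_tip 0.77 [-2.6 -1.5]
wrist file_shoulder 0.77 [1.1 2.6]
wrist file_end 0.77 [-0.3  0.1]
```

The tip slipped over the rim; the file is now 32° from vertical. I go back up, re-enter the mouth at this steeper angle and go deeper.

{"name": "send_rows", "arguments": {
  "increments": [
    [[0.05,0,0.05,0],[0.15,0,0.08,0],[0.29,0,0.08,0],[0.29,0,0.05,0],[0.29,0,0.05,0]]
  ]
}}

```text
clock: 38.7
tool_pos: [0.5768, 0.2857, 0.1878]
orientation: [-180.0, -0.1, -180.0]
force: [0.8, -0.7, -0.3]
opening: 0.0115
gripper_force: 30.0
```

```bash
python3 -c "
from rim2 import *
run(.108,4)
fit(f3(('side','wrist')),[.55,.287,.19,3.14,-1.03])"
```

```text
39.30 [576.9 286.1 188.5] [ 0.5 -0.7 -0.2]
tip [497.4 284.5] [1.2 1.1] rim [498.2 285.6] [1.4 0.4]
collar 86 [489.2 276. ] [508.5 296.1] [497.6 286.2]
org [548.3 285.6 188.6] az 180.5 el -57.1 tip [495. 285. 105.] end [584. 286. 244.]
side file 0.68 [ 103.9 -129.2]
side file 0.64 [ 0.6 -0.7]
side file_tip 0.88 [-0.2 -2.8]
side file_tip 0.37 [118.6 -94.9]
side file_shoulder 0.93 [ 0.3 -0.2]
side file_end 0.67 [-1. -1.]
wrist file 0.88 [-5.5 -1.5]
wrist file_tip 0.58 [-3.8 -0.2]
wrist file_shoulder 0.75 [0.4 0.3]
wrist file_end 0.81 [-0.2  0.1]
wrist file_end 0.65 [156.5   0.3]
```

{"name": "send_rows", "arguments": {
  "increments": [
    [[0,0.003,-0.03,0],[0,0.003,-0.055,0],[0,0.003,-0.075,0],[0,0.003,-0.09,0],[0,0.003,-0.1,0],[0,0.003,-0.1,0]]
  ]
}}

```text
clock: 40.55
tool_pos: [0.5769, 0.2867, 0.1681]
orientation: [180.0, -0.0, -180.0]
force: [0.2, 0.3, -0.1]
opening: 0.0119
gripper_force: 30.0
```

{"name": "send_rows", "arguments": {
  "increments": [
    [[0,0,-0.01,0],[0,0,-0.018,0],[0,0,-0.018,0]]
  ]
}}

```text
clock: 40.92
tool_pos: [0.5768, 0.2866, 0.1645]
orientation: [-180.0, -0.0, -180.0]
force: [0.8, -0.8, 0.2]
opening: 0.0118
gripper_force: 30.0
```

{"name": "send_rows", "arguments": {
  "increments": [
    [[-0.02,0,0.006,0],[-0.04,0,0.015,0],[-0.06,0,0.022,0],[-0.06,0,0.022,0]]
  ]
}}

```text
clock: 41.42
tool_pos: [0.5652, 0.2869, 0.17]
orientation: [180.0, 0.1, -179.9]
force: [4.7, -0.6, 1.8]
opening: 0.0115
gripper_force: 30.0
```

```bash
python3 -c "
from rim2 import *
fit(f3(('side','wrist')),[.54,.287,.17,3.14,-1.1])
c=cal('wrist')
for r in ctrl.trace('file','wrist')[:1]:
    ys,xs=np.nonzero(r['mask']); k=ys<ys.min()+4; print(r['conf'],r['bbox'],(onz(c,(ys.min(),xs[k].mean()),.09)*1000).round(1))"
```

```text
org [541.8 287.2 168.2] az 178.8 el -62.7 tip [496. 288.  80.] end [572. 287. 227.]
side file 0.78 [-0.1  1.5]
side file_tip 0.7 [ 0.3 -5.2]
side file_shoulder 0.74 [17.9 11.3]
side file_shoulder 0.57 [1.8 0.3]
side file_end 0.9 [-0.6 -0.5]
wrist file 0.63 [-1.3 -1.7]
wrist file_tip 0.68 [-0.6 -0.6]
wrist file_shoulder 0.86 [1.4 4.6]
wrist file_end 0.92 [0.1 0.2]
0.74 [248.8, 113.4, 272.9, 247.9] [494.7 286.2  90. ]
```

The tip is now well inside: the file is 27° from vertical with the tip about 80 mm up. I continue with a bit less rise.

{"name": "send_rows", "arguments": {
  "increments": [
    [[-0.03,0,0.008,0],[-0.06,0,0.015,0],[-0.085,0,0.02,0],[-0.085,0,0.02,0]]
  ]
}}

```text
clock: 42.48
tool_pos: [0.5472, 0.2866, 0.1732]
orientation: [-180.0, -0.0, -179.9]
force: [2.4, -0.5, 1.2]
opening: 0.0118
gripper_force: 30.0
```

{"name": "send_rows", "arguments": {
  "increments": [
    [[-0.03,0,0.004,0],[-0.06,0,0.008,0],[-0.1,0,0.012,0],[-0.13,0,0.012,0],[-0.13,0,0.012,0]]
  ]
}}

```text
clock: 43.1
tool_pos: [0.5212, 0.2866, 0.1755]
orientation: [-180.0, -0.0, -179.9]
force: [1.9, -1.1, 0.4]
opening: 0.0115
gripper_force: 30.0
```

```bash
python3 -c "
from rim2 import *
fit(f3(('side','wrist')),[.52,.287,.17,3.14,-1.3])"
```

```text
org [517.5 285.7 165.4] az 179.8 el -80.0 tip [500. 286.  68.] end [529. 286. 230.]
side file 0.58 [ 2.  -0.9]
side file_tip 0.69 [ 1.1 -3.5]
side file_shoulder 0.85 [ 0.1 -2.3]
side file_end 0.87 [-1.8  0.7]
wrist file 0.65 [-1.  -2.5]
wrist file_tip 0.88 [-0.4 -0.5]
wrist file_end 0.79 [0.3 0.6]
```

{"name": "send_rows", "arguments": {
  "increments": [
    [[-0.04,0,0,0],[-0.08,0,0,0],[-0.113,0,0,0],[-0.113,0,-0.03,0],[-0.113,0,-0.06,0],[-0.113,0,-0.06,0]]
  ]
}}

```text
clock: 44.35
tool_pos: [0.4989, 0.2864, 0.1624]
orientation: [-179.9, -0.1, -180.0]
force: [1.3, -1.0, -2.0]
opening: 0.0118
gripper_force: 30.0
```

```bash
python3 -c "
from rim2 import *
fit(f3(),[.5,.287,.15,3.14,-1.5])"
```

```text
org [500.7 286.  157.8] az 190.9 el -88.6 tip [498. 286.  59.] end [502. 286. 224.]
side file 0.64 [-2.3 -1.3]
side file_tip 0.66 [ 147.9 -117.7]
side file_tip 0.37 [25.2  3.3]
side file_shoulder 0.56 [ 0.4 -1. ]
wrist file 0.85 [-5.7 -0.2]
wrist file_tip 0.55 [-1.8  0.6]
wrist file_shoulder 0.7 [ 1.4 -0.1]
wrist file_shoulder 0.4 [ 8.9 -0.7]
wrist file_end 0.65 [-0.4  0.3]
```

The file is upright in the bore. Now push it down against the cork.

{"name": "send_rows", "arguments": {
  "increments": [
    [[0,0,-0.03,0],[0,0,-0.06,0],[0,0,-0.09,0],[0,0,-0.12,0],[0,0,-0.14,0],[0,0,-0.14,0]]
  ]
}}

```text
clock: 45.85
tool_pos: [0.4991, 0.2866, 0.135]
orientation: [-180.0, -0.0, -180.0]
force: [1.9, -1.0, -0.8]
opening: 0.0117
gripper_force: 30.0
```

{"name": "send_rows", "arguments": {
  "increments": [
    [[0,0,-0.01,0],[0,0,-0.02,0],[0,0,-0.025,0],[0,0,-0.025,0]]
  ]
}}

```text
clock: 46.35
tool_pos: [0.4993, 0.2867, 0.1305]
orientation: [180.0, 0.0, -180.0]
force: [2.2, -0.1, 1.6]
opening: 0.0115
gripper_force: 30.0
```

{"name": "send_rows", "arguments": {
  "increments": [
    [[0,0,-0.01,0],[0,0,-0.02,0],[0,0,-0.02,0]]
  ]
}}

```text
clock: 46.72
tool_pos: [0.5008, 0.2872, 0.1299]
orientation: [179.9, 0.2, -179.9]
force: [-3.3, -2.6, 22.0]
opening: 0.0117
gripper_force: 30.1
```

```bash
python3 -c "
from rim2 import *
fit(f3(),[.5,.287,.13,3.14,-1.5])"
```

```text
org [502.3 286.  121.2] az 174.8 el -87.1 tip [497. 286.  22.] end [506. 286. 187.]
side file 0.58 [-2.  -1.2]
side file_shoulder 0.78 [0.6 0.3]
side file_shoulder 0.7 [131.5 -53.5]
side file_end 0.37 [-78.6 -16.8]
wrist file 0.6 [-3.  -0.7]
wrist file_shoulder 0.6 [1.  0.4]
wrist file_end 0.64 [0.  0.1]
```

The force rose to 22 N and the shoulder is at rim height, so the file is home. Release and withdraw straight up.

{"name": "send_rows", "arguments": {
  "increments": [
    [[0,0,0.015,0],[0,0,0.015,0],[0,0,0.015,0],[0,0,0.015,0],[0,0,0.1,0],[0,0,0.3,0],[0,0,0.55,0],[0,0,0.55,0],[0,0,0.55,0]]
  ],
  "jaw": 0.5
}}

```text
clock: 48.6
tool_pos: [0.4992, 0.2867, 0.2373]
orientation: [179.9, 0.0, -180.0]
force: [-0.0, 0.4, -0.7]
opening: 0.0441
gripper_force: 0.0
```

```bash
python3 -c "
from rim2 import *
p=fit(f3(),[.5,.287,.124,3.14,-1.5])
c=cal('side')
for t in('cork','brush','pot','jar'): print(t,[(round(r['conf'],2),np.round(r['pixel'])) for r in ctrl.spot_point(t,'side')[:1]])
g=ctrl.get_obs();print(g['clock'],g['opening'],g['gripper_force'])"
```

```text
org [501.8 286.5 122.5] az 187.3 el -88.3 tip [499. 286.  24.] end [504. 287. 188.]
top file_shoulder 0.35 [ 29.5 -13.9]
side file 0.78 [ 0.  -0.7]
side file_tip 0.53 [ 83.  -26.4]
side file_tip 0.44 [-6.7 -2.7]
side file_shoulder 0.76 [2.1 1. ]
side file_end 0.64 [-0.8 -0.3]
wrist file 0.77 [-2.  -1.4]
wrist file_tip 0.52 [-16.2  -1.5]
wrist file_shoulder 0.74 [0.8 1.4]
wrist file_end 0.98 [0.1 0.1]Traceback (most recent call last):
  File "<string>", line 5, in <module>
    for t in('cork','brush','pot','jar'): print(t,[(round(r['conf'],2),np.round(r['pixel'])) for r in ctrl.spot_point(t,'side')[:1]])
                                                                                                      ~~~~~~~~~~~~~~~^^^^^^^^^^
ValueError: it knows: brush, file, file_end, file_shoulder, file_tip, jar, pot, rest, rest_foot, rest_seat, tube, tube_rim
```

The file stands upright with its shoulder at about 88.5 mm, which is rim level within the measuring error, and the gripper is clear. Handing in.

```bash
python3 -c "
from plant import ctrl
print(ctrl.close_job())"
```

```text
the job is handed in; nothing more can be done
None
```

The job is handed in (no verdict shown): the file lay by itself in the large brown rest, then was pushed home in the tube, standing upright with its shoulder at rim level by camera fit and the gripper clear; I did not directly check the cork's travel or the final positions of the brush, pot and jar.

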